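# Set the catch cup under the spout and hold the counter's dial lever at the third notch

### The job

Lift the square brass cup up and off its hook bar, set it down (do not drop it) in the shallow tray under the coin counter's spout and let go of it. Only then press the spring-return dial lever on the counter's side down past its first two notches to the third, and finish while still holding it at the third notch, short of the end stop; it springs back if released. Leave the pill box, loupe and scale block where they are.

Things in the scene. Friction and masses are not known exactly. Their poses are not given: they have to be found in the camera images.
- cup: Square open brass cup, 56 (its x) x 54 (y) x 50 mm high, walls 3 mm, 110-220 g. Origin: centre of its underside, z up. Hangs upright, underside 90 mm above the table, by a 30 mm wide strap on its +x wall, flush with the rim: it sticks out 13 mm and turns down to 15 mm below the rim, leaving a 10 mm gap that sits over the hook bar. Grip from above across the two y faces (54 mm).
- hanger: Fixed wire stand on a 120 x 150 x 12 mm wooden base, all under 142 mm high. Origin on the table below the hook bar. Bar along its y, 8 mm thick, axis 133 mm up, posts at y +-55, 16 mm square stops on the bar at y +-26; a lower bar (98 mm up) steadies the cup's back. The cup hangs on the -x side, its centre 34 mm from the bar; raise it straight up 20 mm or more to free it.
- counter: Fixed cast-iron coin counter. Origin on the table under it; front faces its -x. Base plate 15 mm high, x -160 to +110, y +-85 mm. Housing x -40 to +110, y +-75, 192 mm high; brass hopper above to 262 mm. Spout in front to x -62, underside 80 mm up. Right (-y) flank: a fixed crank, not used. Left (+y) flank: brass dial plate (radius 56 mm) and spring-return lever.
- tray_centre (a point): Centre of the floor of the shallow tray in front of the counter's spout, 15 mm above the table, at x -110, y 0 in the counter's frame, axes as the counter's. Inside 66 (x) x 64 mm (y), steel lips 4 mm thick and 6 mm high. The cup's underside rests on this floor, sides parallel to the tray's, strap towards the counter or away from it.
- lever_pivot (a point): Pivot of the dial lever, 110 mm above the table at x -50, y +100 mm in the counter's frame, axes as the counter's; the lever turns about the y axis here. The knob's centre is 100 mm away, on the robot's (-x) side, at the pivot's height plus 100 mm x sin(0.5 - joint value).
- lever_knob (a point): Centre of the wooden cross-bar knob at the lever's end: a cylinder 18 mm in diameter, 44 mm long, along the counter's y. At rest 158 mm above the table; at the third notch 71 mm above it, at x -142 in the counter's frame. Press it from above with the closed fingertips following its arc, or grip it and carry it along the arc.
- dial_arm (a joint): Angle of the dial lever, rad: 0 at rest (0.5 rad above level), growing as the knob is pressed down. Notches (a dip in resistance, marked by steel studs on the dial plate) at 0.3, 0.6 and 0.9; end stop 1.15. Notches do not hold it, it springs back to 0: it pushes at the knob with about 3 N at rest, 9 N at the third notch, with +-2.5 N ripple from the notches.
- pill_box: Round tin pill box, 55 mm diameter, 20 mm high, loose. Origin: centre of its underside. Bystander.
- loupe: Brass and glass loupe, 48 mm lens ring 14 mm high with a 75 mm wooden handle to its -x, lying loose. Origin: underside of the ring's centre. Bystander.
- scale_block: Wooden scale block 120 x 80 x 30 mm with a low brass disc on top, loose. Origin: centre of its underside. Bystander.
- tube_rack: Fixed wooden rack 70 x 200 x 30 mm with five upright brass tubes, 124 mm high in all. Origin: centre of its underside. Bystander.
Things that resemble listed ones, but are neither listed nor needed, are in the scene too. There is more than one size of the cup; the one meant has the size given above.

How it is judged:
On the way, in this order (a step that is already met when the one before it is completed fails the run):
1. the cup is lifted up and off the hook bar by the fingers (z of cup in the frame of hanger above 0.11 m and contact force between the fingers and cup above 0.5 N), for 0.1 s.
2. the cup stands in the tray, let go, with the lever still at rest (horizontal distance between cup and tray_centre below 0.01 m and z of cup in the frame of tray_centre between -0.003 and 0.003 m and angle between cup's own z axis and vertical below 0.06 rad and contact force between the fingers and cup below 0.1 N and linear speed of cup below 0.02 m/s and value of joint dial_arm below 0.15 rad), for 0.3 s.
At the end, for the whole second after the job is handed in: The fingers hold the lever still at the third notch (joint 0.9 within 0.09 rad) with more than 2 N, while the cup stands upright on the tray floor, within 10 mm of its centre, untouched by the fingers (value of joint dial_arm between 0.81 and 0.99 rad and velocity of joint dial_arm between -0.1 and 0.1 rad/s and contact force between the fingers and dial_arm above 2 N and horizontal distance between cup and tray_centre below 0.01 m and z of cup in the frame of tray_centre between -0.003 and 0.003 m and angle between cup's own z axis and vertical below 0.06 rad and contact force between the fingers and cup below 0.1 N and linear speed of cup below 0.02 m/s); the arm keeps its last pose, push and grip.
It fails at once if the lever is pressed while the cup is not in the tray (value of joint dial_arm above 0.2 rad and distance between cup and tray_centre above 0.03 m).
It fails at once if the cup is dropped (linear speed of cup above 0.5 m/s and contact force between the fingers and cup below 0.1 N).
It fails at once if the tin pill box is disturbed (distance of pill_box from where it was at the start of the episode above 0.02 m).
It fails at once if the loupe is disturbed (distance of loupe from where it was at the start of the episode above 0.02 m).
It fails at once if the wooden scale block is disturbed (distance of scale_block from where it was at the start of the episode above 0.02 m).
It also fails if it takes over 48 s, if anything falls off the work surface, if the arm or the gripper's body presses on something with over 40 N, if the wrist force passes 120 N, or if a joint passes its speed limit or range.

### The arm

A 7-joint arm with a two-finger parallel gripper is mounted at the origin on the work surface. World frame = base frame: x ahead of the robot, y to its left, z up, the work surface at z = 0. Lengths are in m, angles in rad, forces in N, time in s.
With the tool pointing down it reaches from about 0.425 to 0.925 m from the base axis. Payload 6.8 kg.
Tool frame: the origin (TCP) lies at the very end of the fingers, on their centre line; the grasp point (between the pads) lies 19 mm behind it; z points along the fingers, y is the line along which they close (so a half turn about z gives the same grasp; the last joint's range is limited). The gripper opens to 85 mm and grips with 20 to 120 N. Pads are 22 mm wide; open, the fingers measure 114 mm over their backs; the gripper's body (76 mm by 85 mm) begins 54 mm behind the grasp point. The pads swing forward as they close: fully open they stand 13 mm farther back than shut.
Start: joints at [1.156, 0.477, 0.022, 1.555, -0.011, 1.109, -0.083], TCP at [0.204, -0.643, 0.231] pointing down, gripper open.
Joint ranges: [-2.96, 2.96], [-0.34, 2.1], [-1.41, 1.46], [0.24, 2.44], [-1.37, 4.51], [0.17, 1.92], [-2.96, 2.96]. Speed limits (rad/s): [2.39, 2.39, 3.14, 3.14, 3.14, 3.14, 3.14].

### API

Orientations are given as a unit quaternion [w, x, y, z].
In Python, from station import bot gives the robot as it stands. The module is installed in compiled form; this text tells all that it offers.
- The arm moves only by the shell command python3 -m jog 'ROWS' [OPENING] [FORCE]. ROWS is JSON, a list of rows, each a list of 4 numbers: the shift along the tool's x, y, z in cm, then the turn about the tool's z in rad. In form: [[x, y, z, spin], ...]. A call has 1 to 20 rows; each row is the pose to reach, as a shift and turn from the pose commanded when the call began, along the tool's axes at that moment; what a row does not reach only later rows make up. A row lasts 1/12 s, in which the tool goes at most 41.7 mm and 7.16 degrees, less where a joint would pass 70% of its speed; a pose out of reach is approached as far as the arm can. A call with a gripper value outside its range is refused whole. OPENING is the closure, from -1 (fully open) to 1 (shut), set as the call begins (- or left out, the last holds). The fingers move at their own pace and stop on an object; FORCE is the grip in N (left out, the last holds). Time passes only in rows, so rows that repeat a pose let the fingers close. It gives the time, the measured TCP pose, the force, the opening and the grip force at its end, in the units of the state.
- bot.get_obs(): the state, without advancing time (a new reading comes with each control period).
- bot.read_camera(name): name is "scene" or "top" or "wrist"; returns a dict with "pixels" (420x560x3 uint8, red, green, blue), "depth" (420x560 float32, m along the optical axis (not along the pixel's ray), 0 where there is no reading), "fovy" (degrees; the focal length in pixels is half the picture's height over the tangent of half this angle, whatever the lens; pixels are square), "cx", "cy" (the principal point, pixels), "pose" (4x4, takes a point from camera to world coordinates). Camera axes: x right, y down, z forward; pixel columns grow to the right and rows downward; lengths in m; the calibration is good to about 2 mm. A picture is of the moment at which its call begins.
- bot.hand_in(): hands the job in; it is judged then, once.
The state is a dict: "t": time; "q": joint angles; "joint_vel": joint speeds; "joint_torque": joint torques, N m; "eef_pos": TCP position; "tool_rot": TCP orientation; "contact_force": force on the tool from outside, world axes, zero at the start; "torque": the same for the moment, N m; "gripper_width": opening from 0.0 (shut) to 1.0 (fully open); "grasp_force": force on a finger pad.
Only numpy, scipy, OpenCV 4.12 (cv2) and the standard library are available. Lean on these libraries where they do the work, as an engineer would, in place of code of your own. Each camera call takes 0.05 s, during which the arm holds its last target. There are 200 camera calls.

## Working session

There is one attempt and no reset: what is moved stays moved. The work goes in short steps, Python scripts to look and compute and a shell command to move; the robot and the scene stay as the last step left them, time stands still between calls to the robot, and variables do not carry over. Pictures are saved under pics/ and viewed, at most 10 in all, crops included, and the job is handed in when it is done.

```bash
mkdir -p pics; cat > h.py <<'E'
import numpy as np, cv2
from station import bot
def cam(n):
    c=bot.read_camera(n); c['f']=210/np.tan(np.radians(c['fovy'])/2); return c
def save(n,c): cv2.imwrite('pics/'+n,c['pixels'][:,:,::-1])
def cloud(c):
    v,u=np.mgrid[:420,:560]; d=c['depth']
    P=np.stack([(u-c['cx'])/c['f']*d,(v-c['cy'])/c['f']*d,d],-1)
    return P@c['pose'][:3,:3].T+c['pose'][:3,3]
E
python3 - <<'E'
from h import *
for n in('top','scene'):
    c=cam(n); save(n+'1.png',c); np.savez(n+'1.npz',**{k:v for k,v in c.items()}); print(n,c['pose'].round(3).tolist(),c['f'],c['cx'],c['cy'])
o=bot.get_obs(); print(o)
E
```

```text
top [[-0.01, -0.994, 0.112, 0.422], [-1.0, 0.011, 0.009, 0.071], [-0.01, -0.112, -0.994, 1.13], [0.0, 0.0, 0.0, 1.0]] 455.0418840486592 274.50705688139396 204.65140582874017
scene [[-0.23, 0.669, -0.707, 1.281], [0.973, 0.162, -0.163, 0.244], [0.006, -0.725, -0.688, 0.817], [0.0, 0.0, 0.0, 1.0]] 458.38334833877445 270.844232740231 203.6909618464182
{'t': 0.1, 'q': array([ 1.15587287,  0.47774173,  0.02236382,  1.55630441, -0.01149092,
        1.10933299, -0.08310959]), 'joint_vel': array([-4.84738048e-04, -1.27221364e-03, -8.47897157e-04, -3.58324704e-03,
        9.91316694e-04,  8.03953148e-04, -7.18939501e-05]), 'joint_torque': array([ 4.46158054e-03, -5.97760749e+01,  1.61356397e+00, -2.81955135e+01,
        1.27914129e-02,  5.02770519e-03,  1.99739766e-06]), 'eef_pos': array([ 0.20368993, -0.64298735,  0.23042742]), 'tool_rot': array([-8.05766948e-04,  9.88255435e-01,  1.52808732e-01, -1.94832006e-04]), 'contact_force': array([ 0.22637187, -0.13913563,  0.55024739]), 'torque': array([ 0.00393991,  0.01788356, -0.0066234 ]), 'grasp_force': 0.0, 'gripper_width': 0.9971622474357205}
```

View pics/top1.png

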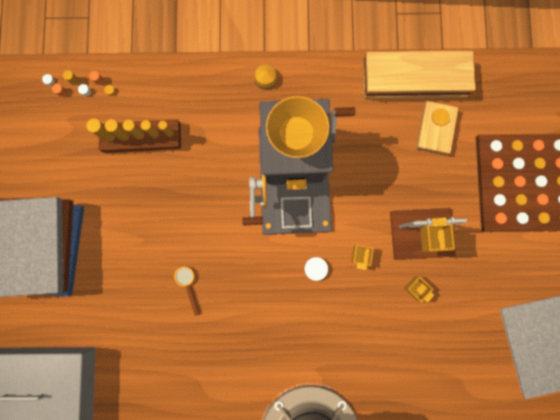

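View pics/scene1.png

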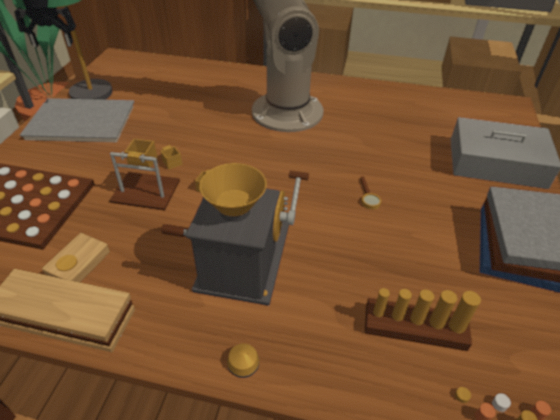

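The top view shows the counter at (297,165), its tray at (296,212), and the lever on its left with the knob at (253,220). The cup hangs at (437,236) under the bar at row 222. There are decoy cups at (363,257) and (420,289), and the pill box is at (316,268). The scene view agrees. Next I'll measure from the depth.

```bash
python3 - <<'E'
from h import *
c=dict(np.load('top1.npz')); c['f']=float(c['f']); P=cloud(c); 
def box(m,name):
    p=P[m]; 
    if len(p)<5: print(name,len(p)); return
    r=cv2.minAreaRect(p[:,:2].astype(np.float32)*1000); print(name,len(p),np.round(r[0],1),np.round(r[1],1),round(r[2],1),'z',p[:,2].min().round(3),np.median(p[:,2]).round(3),p[:,2].max().round(3))
def win(u0,u1,v0,v1,z0,z1):
    m=np.zeros((420,560),bool); m[v0:v1,u0:u1]=1; return m&(P[...,2]>z0)&(P[...,2]<z1)
print('table z',np.median(P[300:330,230:270,2]), 'wood',np.median(P[280:300,330:380,2]))
box(win(375,475,195,270,.005,.018),'hangbase')
box(win(380,480,205,235,.125,.15),'bar')
box(win(405,470,215,262,.128,.15),'rim?')
box(win(255,340,80,245,.008,.02),'ctrbase')
box(win(255,340,170,245,.018,.024),'lips')
box(win(240,265,205,240,.13,.18),'knob')
box(win(240,270,170,215,.08,.18),'arm')
box(win(345,380,240,275,.03,.08),'decoy1')
box(win(400,440,272,308,.03,.08),'decoy2')
box(win(295,335,250,290,.01,.03),'pill')
box(win(165,205,260,320,.006,.03),'loupe')
np.set_printoptions(linewidth=250)
print((P[212:262:2,396:472:3,2]*1000).astype(int))
im=cv2.resize(c['pixels'][180:280,380:490,::-1],None,fx=5,fy=5,interpolation=cv2.INTER_CUBIC)
im2=cv2.resize(c['pixels'][165:265,230:345,::-1],None,fx=5,fy=5,interpolation=cv2.INTER_CUBIC)[:, :]
h=np.hstack([im,im2]); h=cv2.resize(h,(790,int(h.shape[0]*790/h.shape[1]))); cv2.imwrite('pics/crop.png',h)
E
```

```text
table z 0.0003357173944349423 wood 0.0001594922773726637
hangbase 1929 [ 477.  -277.2] [223.  179.6] 89.5 z 0.005 0.012 0.018
bar 358 [ 483.6 -281.5] [ 37.1 117. ] 1.9 z 0.125 0.138 0.145
rim? 484 [ 467.2 -282. ] [ 70. 117.] 1.9 z 0.128 0.138 0.145
ctrbase 3192 [675.4  15.2] [391.4 212.3] 1.7 z 0.008 0.015 0.02
lips 458 [546.8  29.1] [131.2 165.6] 3.7 z 0.018 0.019 0.024
knob 233 [512.  127.1] [43.3 42.9] 0.1 z 0.141 0.164 0.171
arm 443 [558.2 111.3] [90.3 45.9] 2.8 z 0.08 0.127 0.171
decoy1 132 [ 417.8 -128.5] [42.4 52.7] 79.7 z 0.031 0.038 0.042
decoy2 160 [ 338.9 -264.7] [53.9 41.6] 46.1 z 0.03 0.038 0.043
pill 408 [391.9 -18.3] [53.5 52.9] 65.5 z 0.014 0.02 0.026
loupe 467 [347.4 304.3] [145.5  65. ] 11.1 z 0.006 0.011 0.018
[[  12   11    7   11   14   11   14   14   14    9   11   12    8   13   10   13   15   11   13    0    0   -1   -4   -3    0   -3]
 [   9    8    9   12    7   10   11   12   12   10    9   12   11    8   12   12   10   10   11   -1    0    0   -3   -3    2    0]
 [  13   11   11   10   15   12    8    7   12   12    9    9    9   11   11   10   13   10    
[... 2264 characters left out ...]
 10   -1   -1    0    0    2    1]
 [  13   13   11   13    8   14   14    7   11   14   15   15   11    8   14   10   11   11    8   12    0    0    0    1   -1   -1]
 [  15   11   13   11   13    9   10   12   12   13   13   12   15    9   11    7   14   13   10    8    1   -1    1   -1    2    1]
 [   8   12    9   15   12   12   11   13   13    7   11   12   12   11    6   10   12    9   12   12   -1   -1    2    0    0    0]
 [  17   10   13   14   10   10    9    8   10    0   -2    0   -2   -3   -2   -2    0   -3   -1    3   -2   -1    1    0   -1    0]
 [   0    0   -2   -3   -5   -1    4   -3   -1    0   -4    0   -3   -1   -3    3   -2    2    0   -3   -3    0   -2   -3    0   -1]]
```

View pics/crop.png

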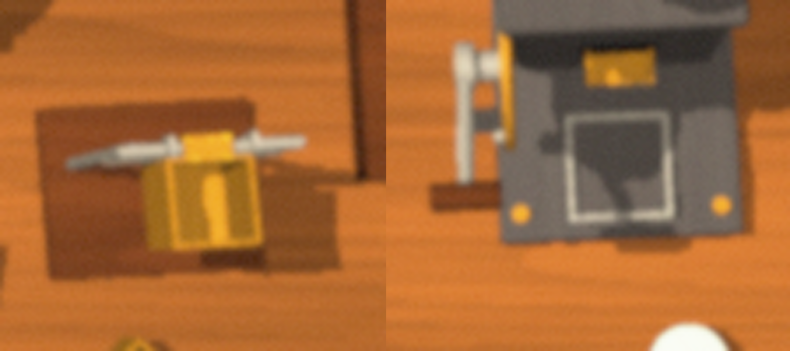

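The left crop shows the cup rim at roughly (172–262, 155–248) with its strap on the bar. The right crop shows the tray frame at (565–672, 112–222), tilted about 3°, and the knob at (430–500, 195). I'll fit these precisely.

```bash
cat > m.py <<'E'
from h import *
def onplane(c,uv,z):
    uv=np.atleast_2d(uv).astype(float); R=c['pose'][:3,:3]; t=c['pose'][:3,3]
    d=np.c_[(uv-[c['cx'],c['cy']])/c['f'],np.ones(len(uv))]@R.T
    return t+d*((z-t[2])/d[:,2])[:,None]
def rect(c,mask,z,name):
    n,l,s,_=cv2.connectedComponentsWithStats(mask.astype(np.uint8)); k=1+s[1:,4].argmax()
    v,u=np.nonzero(l==k); pu=np.concatenate([np.c_[u+a,v+b] for a in(-.5,.5) for b in(-.5,.5)])
    p=onplane(c,pu,z)[:,:2]*1000; r=cv2.minAreaRect(p.astype(np.float32)); print(name,len(u),np.round(r[0],1),np.round(r[1],1),round(r[2],2)); return p,r
E
python3 - <<'E'
from m import *
c=dict(np.load('top1.npz')); c['f']=float(c['f']); P=cloud(c); Z=P[...,2]
hsv=cv2.cvtColor(c['pixels'],cv2.COLOR_RGB2HSV).astype(int)
def w(u0,u1,v0,v1):
    m=np.zeros((420,560),bool); m[v0:v1,u0:u1]=1; return m
H,S,V=[hsv[...,i] for i in range(3)]
for (u,v) in [(436,228),(436,222),(429,240),(437,245),(296,212),(283,212),(296,198),(270,205),(250,221),(400,240)]: print((u,v),hsv[v,u],round(Z[v,u],3))
# rim+inside: highest points and inside
rim=w(405,470,228,258)&(Z>.13)
p=P[rim]; print('rim z',np.median(p[:,2])); r=cv2.minAreaRect((p[:,:2]*1000).astype(np.float32)); print('rim',r)
# hanger base
hb=w(380,470,200,270)&(Z>.006)&(Z<.02)
rect(c,hb&(V<150),.012,'base')
lip=w(275,320,190,235)&(S<70)&(V>110); rect(c,lip,.021,'lip')
bp=w(258,340,168,245)&(S<110)&(Z>0.005); rect(c,bp&(V<140)&(Z<.03),.015,'plate')
# housing top
box=w(255,340,95,185)&(Z>.18)&(Z<.2); rect(c,box,.192,'housing')
dial=w(236,270,165,240)&(Z>.145)
p=P[dial]; print('knob', p.mean(0), p.min(0),p.max(0))
bar=w(380,480,205,235)&(Z>.128)&(S<90); q=P[bar]; f=np.polyfit(q[:,1],q[:,0],1); print('bar',f,np.degrees(np.arctan(f[0])),q[:,1].min(),q[:,1].max())
E
```

```text
(436, 228) [ 18 205 168] 0.09
(436, 222) [ 19 208 240] 0.14
(429, 240) [ 18 213 213] 0.141
(437, 245) [ 18 213 171] 0.094
(296, 212) [16 37 76] 0.015
(283, 212) [ 20  48 149] 0.015
(296, 198) [ 21  42 122] 0.022
(270, 205) [ 13  41 119] 0.02
(250, 221) [ 11 190 130] 0.168
(400, 240) [ 11 189 136] 0.011
rim z 0.13890371768134535
rim ((451.80499267578125, -118.08926391601562), (48.4327507019043, 378.755126953125), 1.5584659576416016)
base 1781 [ 473.6 -280.9] [121.  153.2] 2.61
lip 850 [522.6  25.1] [110.4  88.4] 89.37
plate 2854 [550.9  28.4] [146.2 170.1] 2.11
housing 2292 [672.8  32.6] [162.  151.5] 1.8
knob [0.53499202 0.11408429 0.18991292] [0.42244704 0.07055966 0.14529271] [0.61247406 0.1485679  1.12977865]
bar [-0.10315552  0.46533304] -5.8895446670886775 -0.33632269188484376 0.07055966231686987
```

```bash
cat > m2.py <<'E'
from m import *
def edges(c,mask,rows=None,cols=None):
    "sub-image boundaries: for rows -> left,right u ; for cols -> top,bottom v"
    out=[]
    for v in rows if rows is not None else []:
        u=np.nonzero(mask[v])[0]; out.append((v,u[0]-.5,u[-1]+.5))
    for x in cols if cols is not None else []:
        v=np.nonzero(mask[:,x])[0]; out.append((x,v[0]-.5,v[-1]+.5))
    return np.array(out)
E
python3 - <<'E'
from m2 import *
c=dict(np.load('top1.npz')); c['f']=float(c['f']); P=cloud(c); Z=P[...,2]; Z[Z>1]=0
hsv=cv2.cvtColor(c['pixels'],cv2.COLOR_RGB2HSV).astype(int); H,S,V=[hsv[...,i] for i in range(3)]
def w(u0,u1,v0,v1):
    m=np.zeros((420,560),bool); m[v0:v1,u0:u1]=1; return m
def line(uv,z,along): # fit, along=0: coordinate x varies (side edge) -> y at line, slope deg
    p=onplane(c,uv,z); a,b=(p[:,0],p[:,1]) if along==0 else (p[:,1],p[:,0]); f=np.polyfit(a,b,1); r=b-np.polyval(f,a)
    ok=abs(r)<.003; f=np.polyfit(a[ok],b[ok],1)
    return 'mid %.4f at %.4f slope %.2f deg'%(np.polyval(f,a.mean()),a.mean(),np.degrees(np.arctan(f[0])))
cup=w(405,470,222,262)&(Z>.06)&(S>150)
e=edges(c,cup,rows=range(229,248)); print('cup right',line(e[:,[2,0]],.14,0)); print('wall left',line(e[:,[1,0]],.1,0))
e2=edges(c,cup,cols=range(430,452)); print('cup bottom',line(e2[:,[0,2]],.14,1))
rim=w(418,445,228,248)&(Z>.126)&(S>150); e=edges(c,rim,rows=range(231,246)); print('rim left',line(e[:,[1,0]],.14,0))
hb=w(380,470,200,270)&(Z>.006)&(Z<.02)&(V<150)
e=edges(c,hb,rows=range(230,256)); print('base left',line(e[:,[1,0]],.012,0))
e=edges(c,hb,cols=range(394,450)); print('base bottom',line(e[:,[0,2]],.012,1)); e=edges(c,hb,cols=range(394,420));print('base top',line(e[:,[0,1]],.012,1))
Vb=V-cv2.GaussianBlur(V.astype(np.float32),(0,0),5)
# tray lip midlines by weighted centroid of brightness excess
def ridge(r0,r1,lo,hi,vert):
    o=[]
    for k in range(r0,r1):
        s=Vb[k,lo:hi] if vert else Vb[lo:hi,k]; s=np.clip(s-5,0,None); x=(s*np.arange(lo,hi)).sum()/max(s.sum(),1e-6); o.append((x,k) if vert else (k,x))
    return np.array(o)
for nm,a in (('left',(202,224,277,290,1)),('right',(202,224,304,317,1)),('top',(288,306,193,203,0)),('bot',(288,306,220,233,0))):
    print('lip',nm,line(ridge(*a),.021,0 if a[4] else 1))
pl=w(255,345,168,245)&(Z>.008)&(Z<.05)&(S<120)
e=edges(c,pl,cols=range(268,328)); print('plate front',line(e[:,[0,2]],.015,1)); e=edges(c,pl,rows=range(200,230)); print('plate right',line(e[:,[2,0]],.015,0)); 
e=edges(c,pl,rows=range(224,232)); print('plate left',line(e[:,[1,0]],.015,0))
kn=w(236,266,205,240)&(Z>.135); p=P[kn]; print('knob',np.median(p,0),p.min(0),p.max(0))
kc=w(236,262,205,240)&(S>120)&(V<150)&(Z>.1); v,u=np.nonzero(kc); print('knob col',u.min(),u.max(),v.min(),v.max(),onplane(c,[[u.mean(),v.mean()]],.158+.006),onplane(c,[[u.min()-.5,v.mean()],[u.max()+.5,v.mean()]],.16))
E
```

```text
cup right mid -0.3064 at 0.4571 slope 1.46 deg
wall left mid -0.2493 at 0.4593 slope 2.51 deg
cup bottom mid 0.4320 at -0.2781 slope -2.82 deg
rim left mid -0.2482 at 0.4577 slope 2.84 deg
base left mid -0.2072 at 0.4522 slope 2.22 deg
base bottom mid 0.4141 at -0.2761 slope -2.68 deg
base top mid 0.5312 at -0.2447 slope -2.50 deg
lip left mid 0.0623 at 0.5278 slope 1.60 deg
lip right mid -0.0063 at 0.5270 slope -1.07 deg
lip top mid 0.5638 at 0.0259 slope -1.46 deg
lip bot mid 0.4944 at 0.0269 slope -1.51 deg
plate front mid 0.4794 at 0.0245 slope -1.71 deg
plate right mid -0.0565 at 0.5222 slope 1.88 deg
plate left mid 0.1101 at 0.4919 slope -0.39 deg
knob [0.50080539 0.12710201 0.16432349] [0.49029754 0.10563736 0.14071745] [0.53360332 0.1485679  0.17110812]
knob col 243 261 216 224 [[0.49756308 0.12648049 0.164     ]] [[0.49809271 0.14762286 0.16      ]
 [0.49766813 0.10699431 0.16      ]]
```

```bash
cat > d.py <<'E'
from h import *; import sys
from scipy.spatial.transform import Rotation as R
def delta(x,y,z,yaw):
    o=bot.get_obs(); q=o['tool_rot']; r=R.from_quat([q[1],q[2],q[3],q[0]]).as_matrix()
    d=r.T@(np.array([x,y,z])-o['eef_pos'])*100
    a=np.arctan2(r[1,0],r[0,0]); s=(a-np.radians(yaw)+np.pi)%(2*np.pi)-np.pi
    print('d cm',d.round(2),'spin',round(s,4),'tilt',np.degrees(np.arccos(-r[2,2])).round(2),'t',o['t'],'eef',o['eef_pos'].round(4),'F',o['contact_force'].round(1))
if __name__=='__main__': delta(*map(float,sys.argv[1:]))
E
python3 d.py .455 -.2778 .23 2.5
```

```text
d cm [ 34.99 -27.22   0.08] spin 0.2632 tilt 0.09 t 0.1 eef [ 0.2037 -0.643   0.2304] F [ 0.2 -0.1  0.6]
```

```bash
python3 -m jog '[[2,-1.6,0,0.02],[5,-3.9,0,0.04],[8,-6.2,0,0.06],[11,-8.6,0,0.08],[14,-10.9,0,0.1],[17,-13.2,0,0.12],[20,-15.6,0,0.14],[23,-17.9,0,0.16],[26,-20.2,0,0.18],[29,-22.6,0,0.2],[32,-24.9,0,0.23],[34,-26.4,0,0.25],[35,-27.2,0.1,0.263],[35,-27.2,0.1,0.263],[35,-27.2,0.1,0.263]]' -1
python3 - <<'E'
from m2 import *
c=cam('wrist'); save('w1.png',c); np.savez('w1.npz',**c); print(c['pose'].round(3).tolist())
E
python3 d.py .455 -.2778 .105 2.5
```

```text
t: 1.35
eef_pos: [0.4552, -0.2782, 0.23]
tool_rot: [-0.0, 1.0, 0.023, -0.0]
contact_force: [-0.3, 0.2, 0.9]
gripper_width: 1.0
grasp_force: 0.0
[[0.045, -0.959, -0.279, 0.525], [-0.999, -0.043, -0.013, -0.274], [0.0, 0.28, -0.96, 0.372], [0.0, 0.0, 0.0, 1.0]]
d cm [ 0.06 -0.16 12.5 ] spin -0.0002 tilt 0.06 t 1.4 eef [ 0.4546 -0.2793  0.23  ] F [-0.1 -1.   0.5]
```

View pics/w1.png

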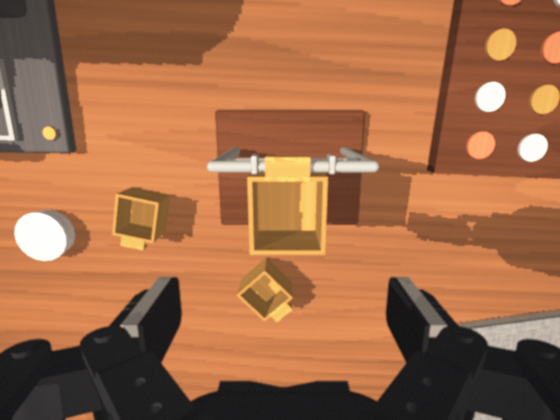

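The wrist view shows the cup rim with corners at about (248,178), (327,178), (326,254) and (250,254), its strap on the bar, and the fingers spanning it. I'll project these at rim height.

```bash
python3 - <<'E'
from m2 import *
c=dict(np.load('w1.npz')); c['f']=float(c['f']); P=cloud(c)
p=onplane(c,[[248,178],[327,178],[326,254],[250,254]],.14); print(p.round(4),p.mean(0))
m=np.zeros((420,560),bool); m[181:262,235:340]=1; m&=(P[...,2]>.133)&(P[...,2]<.15)
rect(c,m,.14,'rim'); q=P[m]; print(q[:,2].mean(), cv2.minAreaRect((q[:,:2]*1000).astype(np.float32)))
E
```

```text
[[ 0.4858 -0.2525  0.14  ]
 [ 0.4882 -0.3056  0.14  ]
 [ 0.4335 -0.3092  0.14  ]
 [ 0.431  -0.2548  0.14  ]] [ 0.45962801 -0.28052468  0.14      ]
rim 1203 [ 459.  -280.1] [52.7 54.6] 2.59
0.13874166146732397 ((458.72039794921875, -280.2035217285156), (52.888031005859375, 54.18678283691406), 2.6256418228149414)
```

```bash
python3 -m jog '[[0,0,2,0],[0,0,5,0],[0,0,7.5,0],[0,0,9,0],[0,0,10.5,0],[0,0,11.5,0],[0,0,12.2,0],[0,0,12.5,0],[0,0,12.5,0],[0,0,12.5,0]]' -1
python3 -m jog '[[0,0,0,0],[0,0,0,0],[0,0,0,0],[0,0,0,0],[0,0,0,0],[0,0,0,0],[0,0,0,0],[0,0,0,0],[0,0,0,0],[0,0,0,0]]' 1 30
python3 -m jog '[[0,0,0,0],[0,0,0,0]]'
```

```text
t: 2.23
eef_pos: [0.4557, -0.279, 0.1059]
tool_rot: [0.0, 1.0, 0.022, 0.0]
contact_force: [-0.1, -0.0, 0.2]
gripper_width: 1.003
grasp_force: 0.0
t: 3.07
eef_pos: [0.4558, -0.2794, 0.1062]
tool_rot: [0.001, 1.0, 0.022, 0.001]
contact_force: [-2.3, -1.6, 7.1]
gripper_width: 0.627
grasp_force: 37.9
t: 3.23
eef_pos: [0.4558, -0.2795, 0.1062]
tool_rot: [0.001, 1.0, 0.022, 0.001]
contact_force: [-1.6, -2.2, 5.7]
gripper_width: 0.628
grasp_force: 37.9
```

```bash
python3 -m jog '[[0,0,-0.5,0],[0,0,-1.2,0],[0,0,-2,0],[0,0,-3,0],[0,0,-4.5,0],[0,0,-6,0],[0,0,-7,0],[0,0,-7.7,0],[0,0,-8,0],[0,0,-8,0],[0,0,-8,0]]'
python3 - <<'E'
from m2 import *
c=cam('wrist'); save('w2.png',c)
E
python3 d.py .5245 .0279 .186 1.7
```

```text
t: 4.15
eef_pos: [0.455, -0.2783, 0.1849]
tool_rot: [-0.0, 1.0, 0.022, -0.0]
contact_force: [0.6, -0.1, -1.9]
gripper_width: 0.627
grasp_force: 37.4
d cm [  8.29 -30.28  -0.13] spin 0.0141 tilt 0.08 t 4.2 eef [ 0.4549 -0.2782  0.1846] F [ 0.4 -0.  -2.6]
```

View pics/w2.png

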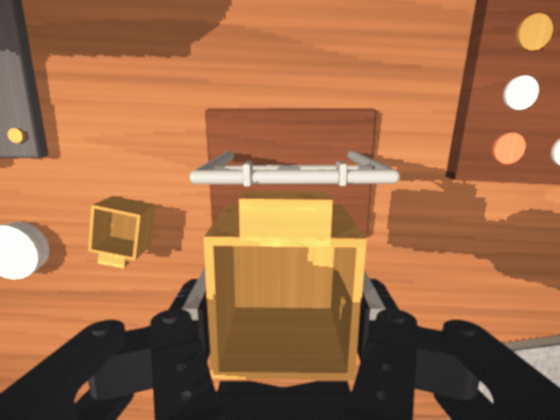

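The cup is off the bar and held level, with rim corners at about (207,237), (366,237), (356,379) and (213,379). I'll get its offset from the TCP, then carry it to the tray.

```bash
python3 - <<'E'
from m2 import *
c=cam('wrist'); o=bot.get_obs(); z=o['eef_pos'][2]+.034
p=onplane(c,[[207,237],[366,237],[356,379],[213,379]],z); print((p-o['eef_pos']).round(4),(p.mean(0)-o['eef_pos']).round(4))
E
python3 -m jog '[[0.5,-1.5,0,0],[1.3,-4.5,0,0],[2.1,-7.5,0,0],[3,-10.7,0,0],[3.8,-13.9,0,0],[4.7,-17,0,0],[5.6,-20.2,-0.1,0.01],[6.4,-23.3,-0.1,0.014],[7.1,-26,-0.1,0.014],[7.7,-28.1,-0.1,0.014],[8.1,-29.5,-0.1,0.014],[8.3,-30.3,-0.1,0.014],[8.3,-30.3,-0.1,0.014],[8.3,-30.3,-0.1,0.014]]'
python3 - <<'E'
from m2 import *
c=cam('wrist'); save('w3.png',c); np.savez('w3.npz',**c)
E
python3 d.py .5245 .0279 .032 1.7
```

```text
[[ 0.0315  0.0271  0.034 ]
 [ 0.0338 -0.0253  0.034 ]
 [-0.0224 -0.0277  0.034 ]
 [-0.0248  0.0258  0.034 ]] [ 0.0045 -0.      0.034 ]
t: 5.42
eef_pos: [0.5247, 0.0272, 0.1858]
tool_rot: [0.0, 1.0, 0.015, -0.001]
contact_force: [0.4, -1.0, -1.5]
gripper_width: 0.627
grasp_force: 37.4
d cm [ 1.000e-02 -1.600e-01  1.539e+01] spin -0.0012 tilt 0.08 t 5.4667 eef [0.5246 0.0264 0.1859] F [-0.5 -0.4 -2.2]
```

View pics/w3.png

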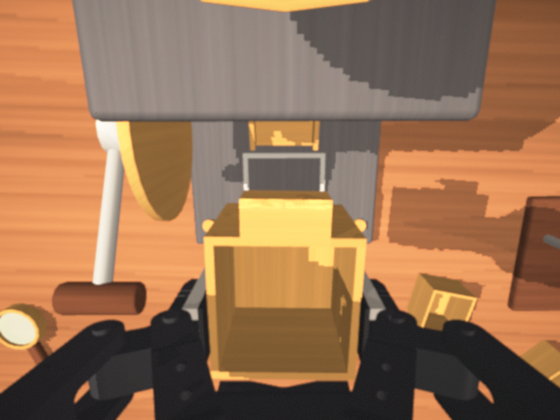

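The tray's rear lip is in view, with outer corners at about (243,154) and (326,154), directly ahead of the cup. I'll check that against the tray fix.

```bash
python3 - <<'E'
from m2 import *
c=dict(np.load('w3.npz'));c['f']=float(c['f'])
p=onplane(c,[[243,153.5],[326,153.5]],.021); print(p.round(4)); m=p.mean(0)[:2]; a=np.radians(1.7); print('tray',m-.037*np.array([np.cos(a),np.sin(a)]), np.degrees(np.arctan2(-(p[0,0]-p[1,0]),p[0,1]-p[1,1])))
E
python3 d.py .5245 .0279 .032 1.7
```

```text
[[ 0.5643  0.0639  0.021 ]
 [ 0.5665 -0.0084  0.021 ]]
tray [0.52842427 0.02665776] 1.6767304000252983
d cm [ 1.000e-02 -1.600e-01  1.539e+01] spin -0.0012 tilt 0.08 t 5.4667 eef [0.5246 0.0264 0.1859] F [-0.5 -0.4 -2.2]
```

```bash
python3 -m jog '[[0,-0.1,1.5,0],[0,-0.1,4,0],[0,-0.1,6.5,0],[0,-0.1,9,0],[0,-0.1,11,0],[0,-0.1,12.5,0],[0,-0.1,13.5,0],[0,-0.1,14.2,0],[0,-0.1,14.6,0],[0,-0.1,14.9,0],[0,-0.1,15.1,0],[0,-0.1,15.1,0],[0,-0.1,15.1,0]]'
python3 -m jog '[[0,0,0.05,0],[0,0,0.1,0],[0,0,0.15,0],[0,0,0.2,0],[0,0,0.25,0],[0,0,0.3,0],[0,0,0.3,0],[0,0,0.3,0]]'
```

```text
t: 6.55
eef_pos: [0.5254, 0.0289, 0.0358]
tool_rot: [-0.0, 1.0, 0.015, 0.0]
contact_force: [0.4, 0.0, -1.3]
gripper_width: 0.63
grasp_force: 37.4
t: 7.22
eef_pos: [0.525, 0.0288, 0.0323]
tool_rot: [0.0, 1.0, 0.015, -0.0]
contact_force: [0.0, -0.5, -2.0]
gripper_width: 0.629
grasp_force: 37.4
```

```bash
python3 -m jog '[[0,0,0.05,0],[0,0,0.1,0],[0,0,0.1,0],[0,0,0.1,0]]'; python3 -m jog '[[0,0,0.05,0],[0,0,0.1,0],[0,0,0.1,0],[0,0,0.1,0]]'
```

```text
t: 7.55
eef_pos: [0.525, 0.0289, 0.0314]
tool_rot: [0.0, 1.0, 0.015, 0.0]
contact_force: [-0.8, 0.2, 0.9]
gripper_width: 0.632
grasp_force: 37.7
t: 7.88
eef_pos: [0.525, 0.0288, 0.0313]
tool_rot: [0.0, 1.0, 0.015, 0.0]
contact_force: [-5.0, -0.2, 12.7]
gripper_width: 0.627
grasp_force: 38.9
```

Firm contact with the tray floor. I'll back off 1 mm of push and release.

```bash
python3 -m jog '[[0,0,-0.05,0],[0,0,-0.1,0],[0,0,-0.1,0]]'; python3 -m jog '[[0,0,0,0],[0,0,0,0],[0,0,0,0],[0,0,0,0],[0,0,0,0],[0,0,0,0],[0,0,0,0],[0,0,0,0],[0,0,0,0],[0,0,0,0]]' -1
python3 -m jog '[[0,0,-0.5,0],[0,0,-1.5,0],[0,0,-3,0],[0,0,-5,0],[0,0,-8,0],[0,0,-11,0],[0,0,-14,0],[0,0,-16,0],[0,0,-17,0],[0,0,-17,0],[0,0,-17,0]]'
python3 - <<'E'
from m2 import *
c=cam('wrist'); save('w4.png',c); np.savez('w4.npz',**c)
E
python3 d.py .498 .127 .200 1.7
```

```text
t: 8.13
eef_pos: [0.525, 0.0288, 0.0314]
tool_rot: [0.0, 1.0, 0.015, 0.0]
contact_force: [-1.7, -0.7, 4.1]
gripper_width: 0.63
grasp_force: 37.9
t: 8.97
eef_pos: [0.5241, 0.0225, 0.0309]
tool_rot: [0.003, 1.0, 0.012, -0.001]
contact_force: [-2.0, -15.8, 3.7]
gripper_width: 1.001
grasp_force: 0.0
t: 9.88
eef_pos: [0.5248, 0.0288, 0.2007]
tool_rot: [0.0, 1.0, 0.015, -0.0]
contact_force: [-0.9, -0.9, -0.5]
gripper_width: 1.003
grasp_force: 0.0
d cm [-2.33 -9.91 -0.01] spin 0.0001 tilt 0.11 t 9.9333 eef [0.5242 0.0287 0.1999] F [0.4 0.1 0.3]
```

View pics/w4.png

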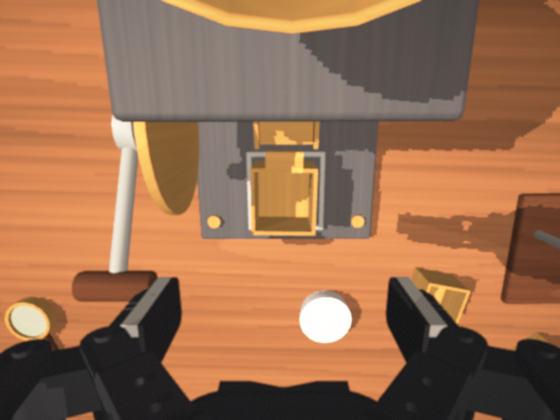

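The cup stands in the tray with its rim at about (250–318, 165–236), the fingers are clear, and the knob at (115,286) looks at rest. I'll verify the cup's position, because the opening fingers leaned on something.

```bash
python3 - <<'E'
from m2 import *
c=dict(np.load('w4.npz'));c['f']=float(c['f']); P=cloud(c)
def rr(n,c,m,z):
    p,r=rect(c,m,z,n)
m=np.zeros((420,560),bool); m[176:245,240:330]=1; m&=(P[...,2]>.055)&(P[...,2]<.075); print(np.median(P[m][:,2])); rr('wrist rim',c,m,.065)
print(onplane(c,[[250.5,182],[318,182]],.065), onplane(c,[[252,236],[316,236]],.065))
t=cam('top'); P=cloud(t); np.savez('top2.npz',**t)
m=np.zeros((420,560),bool); m[190:240,275:320]=1; m&=(P[...,2]>.055)&(P[...,2]<.12);
if m.sum()>20: rr('top rim',t,m,.065)
kn=np.zeros((420,560),bool); kn[205:240,236:264]=1; kn&=(P[...,2]>.12)&(P[...,2]<.2); print('knob',np.median(P[kn],0))
# wrist knob
hsv=cv2.cvtColor(c['pixels'],cv2.COLOR_RGB2HSV).astype(int); k=np.zeros((420,560),bool); k[262:306,65:165]=1
Pw=cloud(c); k&=(Pw[...,2]>.135)&(Pw[...,2]<.18)&(hsv[...,2]<140); print('wknob',np.median(Pw[k],0),Pw[k].min(0),Pw[k].max(0))
E
```

```text
0.06444154144962622
wrist rim 935 [526.   29.3] [50.  55.3] 1.67
[[0.54498272 0.05632089 0.065     ]
 [0.5465725  0.00183622 0.065     ]] [[0.49896873 0.05492044 0.065     ]
 [0.50054133 0.0008976  0.065     ]]
knob [0.50075173 0.12706987 0.16413697]
wknob [0.50434926 0.12255277 0.1634985 ] [0.49050666 0.10384022 0.15132962] [0.51105835 0.14721434 0.16811733]
```

The cup sits within about 2 mm of the tray centre and the lever is at rest. Next I'll go over the knob with the fingers shut.

```bash
python3 -m jog '[[0,0,0,0],[0,0,0,0],[0,0,0,0],[0,0,0,0],[0,0,0,0],[0,0,0,0],[0,0,0,0],[0,0,0,0],[0,0,0,0],[0,0,0,0]]' 1 40
python3 -m jog '[[-0.6,-2.5,0,0],[-1.2,-5,0,0],[-1.8,-7.5,0,0],[-2.2,-9.2,0,0],[-2.4,-10,0,0],[-2.4,-10,0,0],[-2.4,-10,0,0]]'
python3 -m jog '[[0,0,1,0],[0,0,2,0],[0,0,2.6,0],[0,0,3,0],[0,0,3.2,0],[0,0,3.4,0],[0,0,3.4,0]]'
python3 d.py .488 .128 .139 1.7
```

```text
t: 10.82
eef_pos: [0.5251, 0.0288, 0.2014]
tool_rot: [-0.0, 1.0, 0.015, 0.0]
contact_force: [-0.1, -0.5, -0.3]
gripper_width: 0.003
grasp_force: 0.0
t: 11.4
eef_pos: [0.4983, 0.1274, 0.2013]
tool_rot: [0.0, 1.0, 0.015, 0.0]
contact_force: [-0.2, -0.8, 0.7]
gripper_width: -0.004
grasp_force: 0.0
t: 11.98
eef_pos: [0.498, 0.1278, 0.1671]
tool_rot: [0.0, 1.0, 0.015, -0.0]
contact_force: [-0.0, 0.0, 0.8]
gripper_width: 0.002
grasp_force: 0.4
d cm [-1.   -0.05  2.81] spin -0.0001 tilt 0.03 t 11.9833 eef [0.498  0.1278 0.1671] F [-0.   0.   0.8]
```

Contact is starting at the expected height. Now I'll follow the arc.

```bash
python3 -m jog '[[-0.3,0,0.6,0],[-0.5,0,1.2,0],[-0.8,0,1.9,0],[-1,0,2.8,0],[-1,0,2.8,0]]'
python3 -m jog '[[-0.1,0,0.6,0],[-0.2,0,1.3,0],[-0.2,0,2,0],[-0.15,0,2.5,0],[-0.1,0,3,0],[-0.1,0,3,0]]'
python3 d.py .494 .128 .080 1.7
```

```text
t: 12.4
eef_pos: [0.4872, 0.1278, 0.1384]
tool_rot: [0.0, 1.0, 0.015, -0.001]
contact_force: [-3.0, -0.1, 6.0]
gripper_width: -0.001
grasp_force: 2.9
t: 12.9
eef_pos: [0.4871, 0.128, 0.1089]
tool_rot: [-0.0, 1.0, 0.015, -0.0]
contact_force: [-2.8, -0.2, 6.2]
gripper_width: 0.0
grasp_force: 3.2
d cm [0.69 0.02 2.89] spin 0.0002 tilt 0.03 t 12.9 eef [0.4871 0.128  0.1089] F [-2.8 -0.2  6.2]
```

```bash
python3 -m jog '[[0.1,0,0.6,0],[0.2,0,1.1,0],[0.3,0,1.6,0],[0.4,0,2.1,0],[0.55,0,2.5,0],[0.7,0,2.9,0],[0.7,0,2.9,0],[0.7,0,2.9,0],[0.7,0,2.9,0],[0.7,0,2.9,0]]'
python3 - <<'E'
from m2 import *
c=cam('scene'); s=c['pixels'][120:260,140:340,::-1]; s=cv2.resize(s,None,fx=4,fy=4,interpolation=cv2.INTER_CUBIC)
cv2.imwrite('pics/s5.png',s)
c=cam('wrist'); P=cloud(c); save('w5.png',c)
o=bot.get_obs(); print(o['eef_pos'],o['contact_force'],o['t'])
E
```

```text
t: 13.73
eef_pos: [0.4939, 0.1282, 0.0808]
tool_rot: [0.0, 1.0, 0.015, -0.0]
contact_force: [-4.5, 0.2, 6.7]
gripper_width: -0.003
grasp_force: 3.5
[0.49388806 0.12820044 0.08075537] [-5.162965   -0.20476295  6.98340788] 13.8333
```

View pics/w5.png

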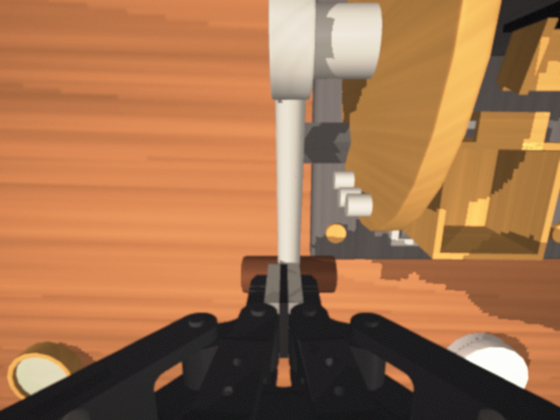

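View pics/s5.png

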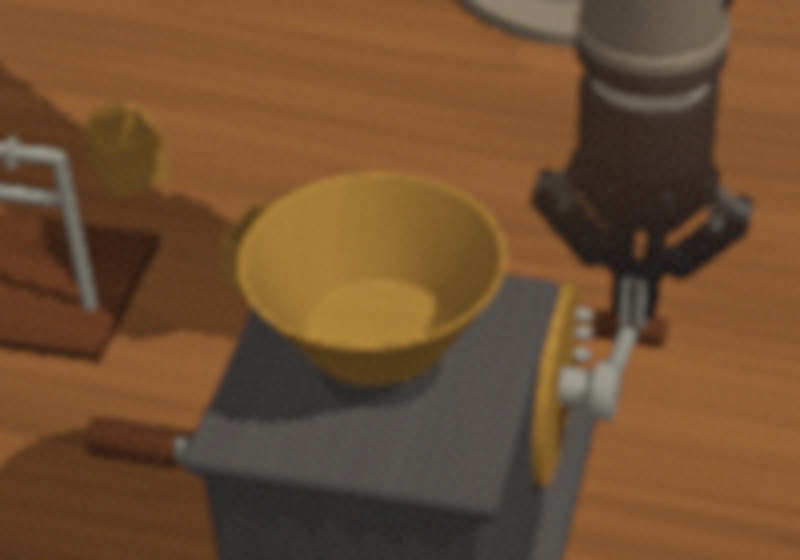

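The closed tips sit on the knob at (290,272) on the lever's centre line, the three studs show at about (350,195), and the cup stands in the tray. I'll check the knob height and steadiness before handing in.

```bash
python3 -m jog '[[0,0,0,0],[0,0,0,0],[0,0,0,0],[0,0,0,0],[0,0,0,0],[0,0,0,0]]'
python3 - <<'E'
from m2 import *
c=cam('wrist'); P=cloud(c)
for a,b in((246,262),(318,334)):
    p=P[258:292,a:b].reshape(-1,3); p=p[(p[:,2]>.04)&(p[:,2]<.1)]; print(np.percentile(p[:,2],[50,90]).round(4),np.median(p,0).round(4))
m=np.zeros((420,560),bool); m[140:262,432:560]=1; m&=(P[...,2]>.058)&(P[...,2]<.072); print('cup rim y+ max, x min',P[m][:,1].max(),P[m][:,0].min(),np.median(P[m][:,2]))
E
```

```text
t: 14.33
eef_pos: [0.4939, 0.1282, 0.0808]
tool_rot: [0.0, 1.0, 0.015, -0.0]
contact_force: [-4.9, 0.1, 7.2]
gripper_width: 0.001
grasp_force: 3.5
[0.0795 0.0966] [0.4995 0.1419 0.0795]
[0.0793 0.0807] [0.4972 0.1097 0.0793]
cup rim y+ max, x min 0.05705233121905191 0.5000268110250532 0.06430322223609493
```

```bash
python3 -c "
from station import bot; print(bot.hand_in())"
```

```text
the job is handed in; nothing more can be done
None
```

I handed the job in at 14.4 s with the cup standing in the tray about 2 mm from its centre, and the closed fingertips holding the lever at the third notch (about 8.7 N on the tool, knob centre about 71 mm up); no verdict came back.

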